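Hang a painted sole on the drying rail

ROBOT

A 6-joint arm with a two-finger parallel gripper is mounted at the origin on the work surface. World frame = base frame: x ahead of the robot, y to its left, z up, the work surface at z = 0. Lengths are in m, angles in rad, forces in N, time in s.
With the tool pointing down it reaches from about 0.35 to 0.975 m from the base axis. Payload 4.9 kg.
Tool frame: the origin (TCP) lies between the finger pads; the fingertips stand 14 mm ahead of it and the grasp point (between the pads) lies 5 mm behind it (manip.tcp_to_tips is the distance from the TCP to the fingertips, in m); z points along the fingers, y is the line along which they close (so a half turn about z gives the same grasp; the last joint's range is limited). The gripper opens to 85 mm and grips with 20 to 120 N. Pads are 22 mm wide; open, the fingers measure 114 mm over their backs; the gripper's body (76 mm by 85 mm) begins 54 mm behind the grasp point. The pads swing forward as they close: fully open they stand 13 mm farther back than shut.
Start: joints at [0.984, 0.053, 1.613, -0, 1.476, -0.119], TCP at [0.282, 0.558, 0.245] pointing down, gripper open.
Joint ranges: [-3.01, 3.01], [-1.01, 2.22], [0.06, 2.58], [-1.02, 4.17], [0.09, 2.62], [-3.14, 3.14]. Speed limits (rad/s): [2.57, 2.57, 3.14, 3.14, 3.14, 3.14].

INTERFACE

Orientations are given as a unit quaternion [w, x, y, z].
In Python, from plant import manip gives the robot as it stands.
- The arm moves only by the tool servo_tool, never from a script. Its argument "moves" is a list that holds one entry, the list of rows, each a list of 7 numbers: the shift along the tool's x, y, z in mm, then the turn, a rotation vector about the tool's x, y, z in degrees, then the finger opening in mm, from 0 to 85.4. In form: [[[x, y, z, ax, ay, az, fingers], ...]]. A call has 1 to 12 rows; each row shifts and turns the commanded pose from where the row before left it, along the tool's axes as they then stand; what a row does not reach is not made up. A row lasts 1/8 s, in which the tool goes at most 62.5 mm and 10.7 degrees, less where a joint would pass 70% of its speed; a pose out of reach is approached as far as the arm can. A call with a gripper value outside its range is refused whole. The fingers move at their own pace and stop on an object; the grip force is fixed at half the most. Time passes only in rows, so rows that do not move let the fingers close. It gives the time, the measured TCP pose, the force, the opening and the grip force at its end, in the units of the state.
- manip.state(): the state, without advancing time (a new reading comes with each control period).
- manip.grab_frame(name): name is "scene" or "top" or "wrist"; returns a dict with "image" (480x640x3 uint8, blue, green, red), "mtx" (3x3 intrinsics, pixels), "dist_coeffs" ([k1, k2, p1, p2, k3] as OpenCV has them; the pictures are not rectified), "eye" and "rotation" of the camera in the world. Camera axes: x right, y down, z forward; pixel columns grow to the right and rows downward; lengths in m; the calibration is good to about 2 mm. A picture is of the moment at which its call begins. There is no depth.
- manip.job_done(): hands the job in; it is judged then, once.
The state is a dict: "time": time; "joint_pos": joint angles; "joint_vel": joint speeds; "joint_efforts": joint torques, N m; "tool_pos": TCP position; "tool_rot": TCP orientation; "contact_force": force on the tool from outside, world axes, zero at the start; "ft_torque": the same for the moment, N m; "gripper_width": opening from 0.0 (shut) to 1.0 (fully open); "grasp_force": force on a finger pad.
Only numpy, scipy, OpenCV 4.12 (cv2) and the standard library are available. Lean on these libraries where they do the work, as an engineer would, in place of code of your own. Each camera call takes 0.05 s, during which the arm holds its last target. There are 200 camera calls.

TASK

A freshly painted shoe sole is clipped to a hanger on one of the two painting stands. Take the hanger by its handle, lift it off, hook it over the anti-jump lip of the long drying rail a good hand's breadth to the right of the rail's rubber stop (as you stand at the robot), and lower it gently until its nose rests in the trough before you loosen your grip; then slide it along in the trough to the left until its spacer bar meets the stop, without ramming it, and leave it hanging straight. The paint is wet, so nothing may touch the sole, and leave the rest of the bench as it is.

Things in the scene. Friction and masses are not known exactly. Their poses are not given: they have to be found in the camera images.
- hanger_grip (a point): Centre of the black handle of the hanger with the sole: an upright block 20 mm (hanger x) by 30 mm (y) by 48 mm tall, to be taken by its front and back faces, fingers closing along hanger x. Hanger axes: z up, y along the rail it hangs on, x from the sole's side towards the nose. Hanging freely it leans about 0.03 rad, spacer bar against the rail's face. With the sole it weighs 0.28 to 0.4 kg.
- hanger_nose (a point): Middle of the bottom edge of its nose, 10 mm in +x of the handle's centre and 47 mm below it. The hook is a steel strap 30 mm wide, 5 mm thick: a bridge under the handle (24 to 29 mm below its centre, x -12.5 to 12.5 mm), the nose down from its +x end (x 7.5 to 12.5 mm), the stem down from its -x end (x -12.5 to -7.5 mm) to 132 mm below the handle's centre.
- hanger_end (a point): Centre of the left (+y) end face of its grey spacer bar, 40 mm in +y of the handle's centre and 110 mm below it. The bar is 80 mm long along y, 10 mm tall, fixed across the stem; its flat back face, at x +1.5 mm from the handle's centre, leans on the rail's front face.
- sole_mid (a point): Middle of the wet white shoe sole, 169 mm below the handle's centre and 22 mm in -x: 120 mm long (upright, toe down, from 109 to 229 mm below the handle's centre), 58 mm wide, 23 mm thick, screwed to the stem's -x side (x -35 to -12 mm).
- paint_stand: Stand (fixed) on which the hanger with the sole hangs at the start, left or right of the drying rail: 100 mm of the same profile, y along it, on a post behind. Origin on the bench under the profile's front face, at mid length; x front to back. Trough floor 230 mm above the bench. Profile: web x 0 to 4 mm from 80 mm below to 14 mm above the floor (lip); trough x 4 to 16; back wall x 16 to 20, 7 mm high.
- dryer: Drying rail stand (fixed), rail of the same profile, 400 mm long along y. Origin on the bench under the rail's front face, at mid length; x front to back. Soles hang on the front (-x) side. The rail is level but clamped to its posts at a height set by hand, which this pose does not tell: trough floor anywhere 210 to 250 mm above the bench. It does not move. Another hanger is fixed 140 mm left of the middle.
- load_end (a point): Point on the bench under the right (-y) end of the drying rail's front face; axes as dryer. Seated, a hanger's nose stands on the trough floor behind the lip and its spacer bar is in front of the web. Held upright it has 2 mm play in x from bar touching web (handle's centre at dryer x -1.5 mm) to nose touching lip (x -3.5 mm). The lip top is 14 mm above the trough floor.
- stop_face (a point): Centre of the rubber face (12 mm along x, 60 mm tall) of the rigid stop that stands in front of the web, facing right (-y of dryer); clamped anywhere from 10 mm right to 50 mm left of the rail's middle. The left end of the hanger's spacer bar meets it. The stop clears handle and sole.
- spare_hanger_grip (a point): Handle centre of the empty hanger (the same, without a sole) on the other painting stand; a bystander.
- jar_a: Paint jar, 42 mm across, 52 mm tall; origin at its foot; a bystander.
- jar_b: Paint jar, 42 mm across, 52 mm tall; origin at its foot; a bystander.
- brush: Paint brush lying on the bench, 165 mm long; a bystander.
- tape: Roll of masking tape lying flat, 90 mm across, 24 mm tall; a bystander.
- saucer: White paint saucer, 90 mm across, 14 mm tall; a bystander.
- cleaner: Bottle of cleaner behind the rail, 60 mm across, 150 mm tall; origin at its foot; a bystander.
There are look-alikes about, which are no part of the job. Leave any orange look-alike of the part that bears hanger_grip alone.

How it is judged:
By the outcome, as a careful person would: the job done as asked, in the order asked, and still so for the second after the job is handed in, with the robot touching nothing.
It also fails if it takes over 69 s, if anything falls off the work surface, if the arm or the gripper's body presses on something with over 40 N, if the wrist force passes 120 N, or if a joint passes its speed limit or range.

## Working session

There is one attempt and no reset: what is moved stays moved. The work goes in short steps, Python scripts to look and compute and a tool call to move; the robot and the scene stay as the last step left them, time stands still between calls to the robot, and variables do not carry over. Pictures are saved under pics/ and viewed, at most 10 in all, crops included, and the job is handed in when it is done.

Besides the shell and the picture viewer there is one more tool, called after "Emit:" by a JSON object that holds its "api" and its "payload", one argument or row to a line. servo_tool: Moves the arm, as the interface text tells. Its arguments: {"type":"object","properties":{"moves":{"type":"array"}},"required":["moves"]}

```bash
mkdir -p pics; ls; cat > h.py <<'E'
import numpy as np, cv2
from plant import manip
def grab(n,save=None):
    f=manip.grab_frame(n)
    if save: cv2.imwrite('pics/'+save,f['image'])
    return f
def ray(f,uv):
    K=np.array(f['mtx'],float);D=np.array(f['dist_coeffs'],float)
    p=cv2.undistortPoints(np.array([[uv]],float),K,D)[0,0]
    R=np.array(f['rotation'],float)
    if R.shape!=(3,3): 
        from scipy.spatial.transform import Rotation as Ro
        R=Ro.from_quat(np.roll(R,-1)).as_matrix()
    d=R@np.array([p[0],p[1],1]);return np.array(f['eye'],float),d/np.linalg.norm(d)
def plane(f,uv,z):
    e,d=ray(f,uv);return e+d*(z-e[2])/d[2]
def tri(f1,u1,f2,u2):
    a,d=ray(f1,u1);b,e=ray(f2,u2)
    s=np.linalg.lstsq(np.c_[d,-e],b-a,rcond=None)[0]
    p,q=a+s[0]*d,b+s[1]*e
    return (p+q)/2,np.linalg.norm(p-q)*1000
def proj(f,P):
    R=np.array(f['rotation'],float);e=np.array(f['eye'],float)
    rv=cv2.Rodrigues(R.T)[0];return cv2.projectPoints(np.array(P,float).reshape(-1,1,3),rv,-R.T@e,np.array(f['mtx'],float),np.array(f['dist_coeffs'],float))[0].reshape(-1,2)
E
python3 - <<'E'
from h import *
for n in ['scene','top','wrist']:
    f=grab(n,n+'0.png');print(n,np.round(f['eye'],3),np.round(f['rotation'],3).tolist(),np.round(f['mtx'],1).tolist())
print(manip.state())
E
```

```text
pics
scene [ 0.768 -0.523  0.946] [-0.325, 0.913, 0.23, -0.082] [[501.2, 0.0, 317.5], [0.0, 501.2, 234.1], [0.0, 0.0, 1.0]]
top [0.286 0.01  1.485] [0.05, -0.705, 0.706, -0.048] [[575.6, 0.0, 327.2], [0.0, 575.6, 227.9], [0.0, 0.0, 1.0]]
wrist [0.217 0.59  0.373] [0.122, 0.843, 0.518, 0.074] [[335.0, 0.0, 319.7], [0.0, 335.0, 238.8], [0.0, 0.0, 1.0]]
{'time': 0.15, 'joint_pos': array([ 9.84011347e-01,  5.32393113e-02,  1.61398752e+00, -2.12982657e-05,
        1.47602254e+00, -1.18967846e-01]), 'joint_vel': array([ 9.51250781e-05, -3.11198593e-03, -3.62953509e-03,  2.08204689e-04,
        1.30524471e-03, -1.74599852e-04]), 'joint_efforts': array([ 3.68780875e-04, -3.94243097e+01, -3.70722377e+01, -1.24356366e-04,
        4.67880978e-03,  7.53106207e-06]), 'tool_pos': array([0.28155928, 0.55745582, 0.24431895]), 'tool_rot': array([-2.76333236e-04,  2.31780344e-01,  9.72767796e-01, -7.80983864e-04]), 'contact_force': array([-0.98186506, -0.34820935,  0.2306329 ]), 'ft_torque': array([ 0.04967112, -0.04791276,  0.03681715]), 'grasp_force': 0.0, 'gripper_width': 0.9980351239240814}
```

```bash
python3 - <<'E'
s=open('h.py').read()
s=s.replace("    R=np.array(f['rotation'],float);e=np","    R=Ro.from_quat(np.roll(np.array(f['rotation'],float),-1)).as_matrix();e=np")
s=s.replace("import numpy as np, cv2","import numpy as np, cv2\nfrom scipy.spatial.transform import Rotation as Ro")
open('h.py','w').write(s)
E
```

```text
(no output)
```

View pics/scene0.png

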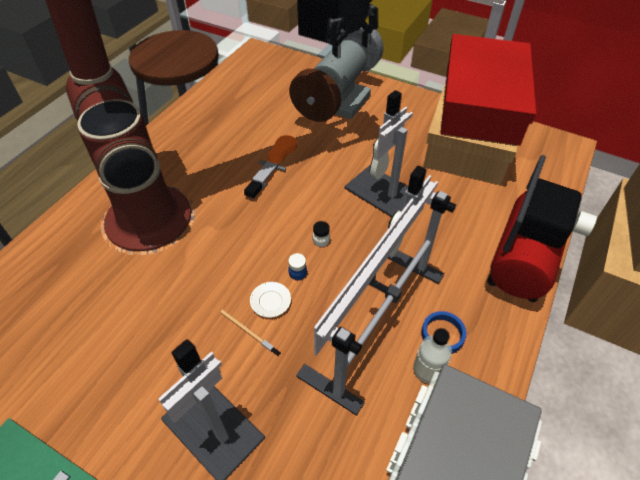

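View pics/top0.png

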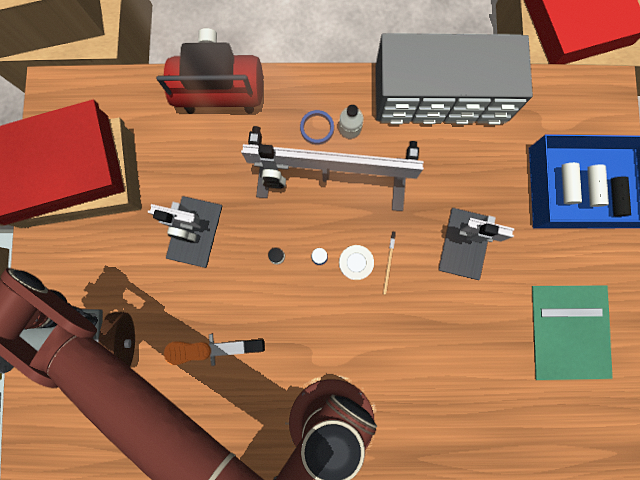

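```bash
python3 - <<'E'
import cv2,numpy as np
s=cv2.imread('pics/scene0.png');t=cv2.imread('pics/top0.png')
o=np.zeros((600,800,3),np.uint8)
a=cv2.resize(s[80:280,330:460],None,fx=3,fy=3,interpolation=cv2.INTER_CUBIC);o[:,:390]=a
b=cv2.resize(t[190:270,140:240],None,fx=4,fy=4,interpolation=cv2.INTER_CUBIC);o[:320,395:795]=b
c=cv2.resize(t[120:213,236:371],None,fx=3,fy=3,interpolation=cv2.INTER_CUBIC)[:279];o[321:600,395:800]=c
cv2.imwrite('pics/c1.png',o)
E
```

```text
(no output)
```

View pics/c1.png

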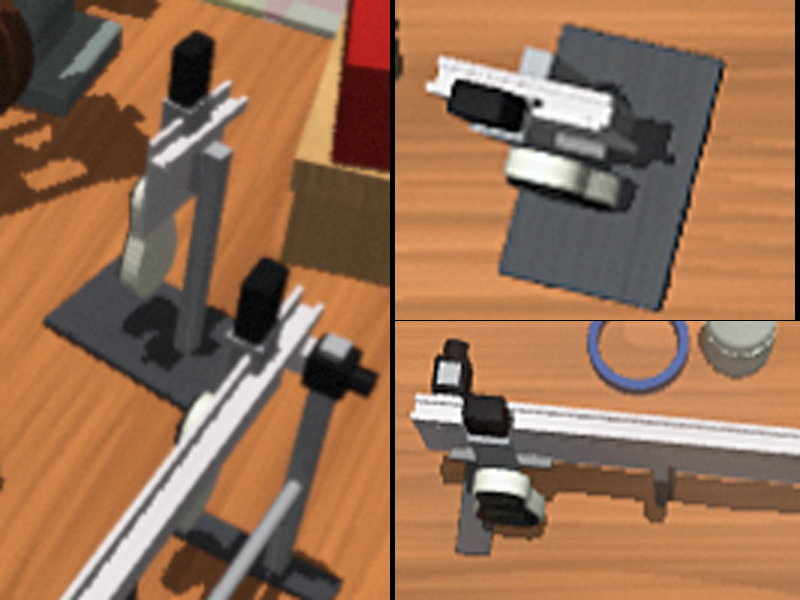

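```bash
python3 - <<'E'
from h import *
import json
s=grab('scene');t=grab('top')
np.save('cam.npy',{'s':s,'t':t},allow_pickle=True)
def blob(im,x0,y0,x1,y1,th=45):
    m=(im[y0:y1,x0:x1].max(2)<th).astype(np.uint8)
    n,l,st,c=cv2.connectedComponentsWithStats(m)
    i=1+np.argmax(st[1:,4]);print(st[i]+[x0,y0,0,0,0]);return c[i]+[x0,y0]
hs=blob(s['image'],380,85,410,118);ht=blob(t['image'],148,203,178,228)
print('handle',hs,ht,tri(s,hs,t,ht))
print('handle plane .301',plane(t,ht,.29))
# stand profile ends, lip top z=.244 (front), from crop: left end & right end front lip
for u in [(150.5,213.5),(192,222)]: print('stand',plane(t,(u),.24))
for z in (.224,.244,.264):
  print(z,plane(t,(243,150),z),plane(t,(423,166),z),plane(t,(328,165),z))
print(Ro.from_quat(np.roll(manip.state()['tool_rot'],-1)).as_matrix().round(3))
i=s['image'];o=np.zeros((600,800,3),np.uint8)
a=cv2.resize(i[300:400,290:390],None,fx=4,fy=4,interpolation=cv2.INTER_CUBIC);o[:400,:400]=a
a=cv2.resize(t['image'][130:180,375:475],None,fx=4,fy=4,interpolation=cv2.INTER_CUBIC);o[:200,400:800]=a
a=cv2.resize(t['image'][150:200,280:380],None,fx=4,fy=4,interpolation=cv2.INTER_CUBIC);o[200:400,400:800]=a
a=cv2.resize(i[200:250,380:480],None,fx=4,fy=4,interpolation=cv2.INTER_CUBIC);o[400:600,:400]=a
a=cv2.resize(t['image'][130:180,236:336],None,fx=4,fy=4,interpolation=cv2.INTER_CUBIC);o[400:600,400:800]=a
cv2.imwrite('pics/c2.png',o)
E
```

```text
[387  91  14  25 259]
[153 210  20  13 162]
handle [393.35907336 103.06177606] [162.58024691 216.01851852] (array([0.47995212, 0.36416857, 0.2760186 ]), np.float64(0.740544230263416))
handle plane .301 [0.47802623 0.36027229 0.29      ]
stand [0.49175314 0.40221388 0.24      ]
stand [0.47266989 0.30901157 0.24      ]
0.224 [0.63965276 0.20240155 0.224     ] [ 0.60219664 -0.20372085  0.224     ] [0.60439672 0.01016702 0.224     ]
0.244 [0.63403766 0.19934307 0.244     ] [ 0.59717564 -0.20033775  0.244     ] [0.59934082 0.0101576  0.244     ]
0.264 [0.62842256 0.19628458 0.264     ] [ 0.59215464 -0.19695466  0.264     ] [0.59428492 0.01014818 0.264     ]
[[-0.893  0.451 -0.001]
 [ 0.451  0.893 -0.001]
 [ 0.    -0.001 -1.   ]]
```

View pics/c2.png

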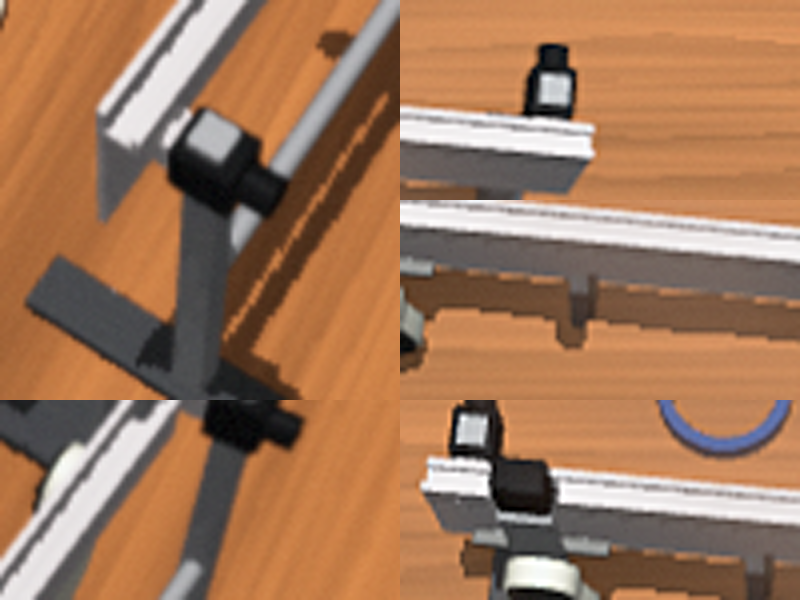

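```bash
cat >> h.py <<'E'
E
python3 - <<'E'
from h import *
c=np.load('cam.npy',allow_pickle=True).item();s,t=c['s'],c['t']
a,e=tri(s,(314.5,328),t,(422.5,169));print('lipR',a,e)
b,e=tri(s,(315.75,355),t,(417.5,178));print('webbotR',b,e)
z=a[2];L=plane(t,(242.2,152),z);print('lipL',L,np.linalg.norm(L-a),'yaw',np.degrees(np.arctan2(-(L-a)[0],(L-a)[1])))
for zz in (z-.014-.093,z-.014-.063,z-.014-.033): print('stop',plane(t,(328.5,176),zz))
st=t['image'];g=st[:,:,:].mean(2).astype(int)
for r in range(166,186,2): print(r,g[r,318:336])
E
```

```text
lipR [ 0.58660166 -0.19644068  0.25939356] 0.06910430796603775
webbotR [ 0.58796173 -0.19832423  0.17020162] 2.7632883939357753
lipL [0.62518788 0.19864994 0.25939356] 0.3969703944983376 yaw -5.578057423509964
stop [0.59573897 0.009032   0.15239356]
stop [0.58875757 0.00904419 0.18239356]
stop [0.58177616 0.00905637 0.21239356]
166 [ 98  99  98 101  97 100  98 101 100 103 103 103 100 103 104 102 101 103]
168 [ 93  96  99  98  98 100 102 100  98  89  88  95 103 103 101 105 103 103]
170 [115 107 101  81  94 105 102 102  97  71  68  94 123 119 115 113 111 109]
172 [ 77  81  83  81  86 100  97  96 101  68  69  74  82  81  86  85  83  84]
174 [83 81 81 80 65 56 57 59 58 57 62 72 87 87 85 89 88 89]
176 [81 82 82 83 72 57 59 58 62 50 60 82 87 89 88 88 89 89]
178 [80 79 82 82 72 53 54 56 55 45 56 82 86 84 86 85 86 86]
180 [118  75  80  84  74  48  51  48  78 131 127 129 131 117  74  79  79  79]
182 [134  67  77  80  81  77  73  69 100 152 144 141 143 144 146 146 146 145]
184 [136  65  76  79  81  82  81  76  98 152 147 146 144 146 144 147 145 144]
```

Emit:
{"api": "servo_tool", "payload": {
  "moves": [
    [[0, 0, -52, 0, 0, 0, 85], [0, 0, -52, 0, 0, 0, 85], [0, 0, -51, 0, 0, 0, 85], [-44, -14, 0, 0, 0, 0, 85], [-44, -14, 0, 0, 0, 0, 85], [-44, -14, 0, 0, 0, 0, 85], [-44, -14, 0, 0, 0, 0, 85], [-44, -14, 0, 0, 0, 0, 85], [-44, -14, 0, 0, 0, 0, 85], [0, 0, 0, 0, 0, 9.5, 60], [0, 0, 0, 0, 0, 9.5, 60], [0, 0, 0, 0, 0, 9.5, 60]]
  ]
}}

```text
time: 1.75
tool_pos: [0.4797, 0.3636, 0.4001]
tool_rot: [-0.0, 0.467, 0.884, -0.0]
contact_force: [-0.5, -0.5, 0.5]
gripper_width: 0.7
grasp_force: 0.0
```

Emit:
{"api": "servo_tool", "payload": {
  "moves": [
    [[0, 0, 0, 0, 0, 9.5, 60], [0, 0, 0, 0, 0, 9.5, 60], [0, 0, 0, 0, 0, 9.5, 60], [0, 0, 0, 0, 0, 9.5, 60], [0, 0, 0, 0, 0, 9.0, 60], [0, 0, 0, 0, 0, 0, 60], [0, 0, 0, 0, 0, 0, 60]]
  ]
}}

```text
time: 2.62
tool_pos: [0.4795, 0.3638, 0.4002]
tool_rot: [-0.0, 0.778, 0.628, -0.0]
contact_force: [-0.2, 0.3, -0.4]
gripper_width: 0.703
grasp_force: 0.0
```

```bash
python3 - <<'E'
from h import *
w=grab('wrist','w1.png');np.save('w1.npy',w,allow_pickle=True);s=manip.state();print(s['time'],s['tool_pos'],s['joint_pos'].round(2),s['contact_force'])
print(Ro.from_quat(np.roll(s['tool_rot'],-1)).as_matrix().round(3));print(proj(w,[[.48,.364,.301],[.4918,.4022,.244],[.4727,.309,.244]]))
E
```

```text
2.675 [0.47955039 0.36380396 0.40021579] [ 0.53 -0.05  1.46  0.    1.73  0.74] [1.05834195 0.00755727 0.06254279]
[[ 0.211  0.977 -0.   ]
 [ 0.977 -0.211 -0.   ]
 [-0.    -0.    -1.   ]]
[[319.96136803 244.36740295]
 [324.03859044 178.99781796]
 [324.82069149 283.05590191]]
```

View pics/w1.png

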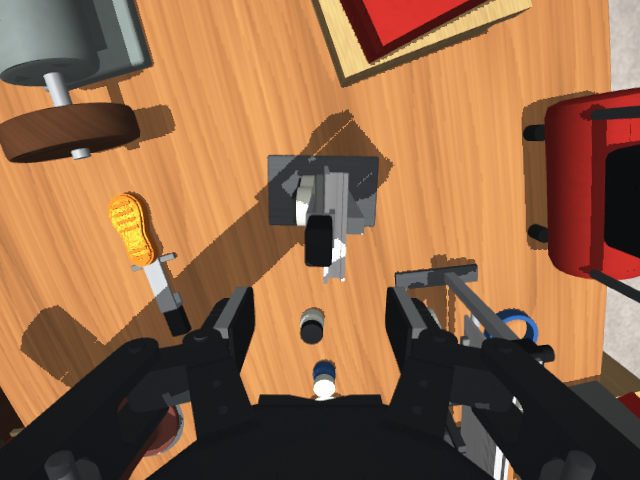

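```bash
python3 - <<'E'
from h import *
w=np.load('w1.npy',allow_pickle=True).item();im=w['image']
x0,y0=255,140
o=cv2.resize(im[140:300,255:400],None,fx=3.7,fy=3.7,interpolation=cv2.INTER_CUBIC)
cv2.imwrite('pics/c3.png',o)
m=(im[195:285,295:345].max(2)<25).astype(np.uint8)
n,l,st,c=cv2.connectedComponentsWithStats(m);i=1+np.argmax(st[1:,4]);print(st[i]+[295,195,0,0,0],c[i]+[295,195])
for r in range(205,272,4): 
  q=np.where(l[r-195]==i)[0]; print(r,(q.min()+295,q.max()+295) if len(q) else None,end=' ')
E
```

```text
[ 306  216   26   50 1029] [318.93877551 240.56948494]
205 None 209 None 213 None 217 (np.int64(310), np.int64(330)) 221 (np.int64(308), np.int64(331)) 225 (np.int64(307), np.int64(331)) 229 (np.int64(306), np.int64(331)) 233 (np.int64(306), np.int64(331)) 237 (np.int64(306), np.int64(331)) 241 (np.int64(306), np.int64(331)) 245 (np.int64(306), np.int64(331)) 249 (np.int64(306), np.int64(331)) 253 (np.int64(306), np.int64(331)) 257 (np.int64(306), np.int64(331)) 261 (np.int64(307), np.int64(330)) 265 (np.int64(314), np.int64(329)) 269 None
```

View pics/c3.png

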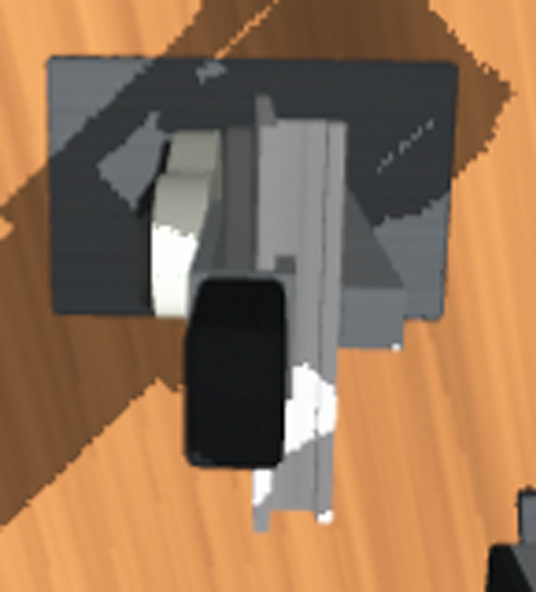

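```bash
python3 - <<'E'
from h import *
w=np.load('w1.npy',allow_pickle=True).item()
P=[plane(w,u,z) for u,z in [((324.7,166.2),.244),((324.7,283.2),.244),((348.5,172.4),.237),((344.2,280.5),.237),((331,228),.301),((331,260),.301)]]
for p in P: print(p)
for a,b in (P[:2],P[2:4],P[4:]): d=a-b;print(np.degrees(np.arctan2(-d[0],d[1])),np.linalg.norm(d))
# handle top: centre of top face approx px
for u in [(307,240),(331,240)]: print(plane(w,u,.301))
print(plane(w,(319,240.5),.29),plane(w,(319,216.5),.301),plane(w,(319,266),.301))
E
```

```text
[0.49455228 0.41246707 0.244     ]
[0.47256118 0.30888215 0.244     ]
[0.51344355 0.40250405 0.237     ]
[0.4905582  0.30461427 0.237     ]
[0.49011601 0.37412347 0.301     ]
[0.48528717 0.35075236 0.301     ]
-11.985947868330603 0.10589354451012312
-13.15866611568598 0.10052933249528645
-11.67392995697477 0.0238647582166178
[0.47170351 0.36911669 0.301     ]
[0.48833649 0.36551535 0.301     ]
[0.47921162 0.36372247 0.29      ] [0.48363913 0.38397153 0.301     ] [0.47583622 0.34806091 0.301     ]
```

Emit:
{"api": "servo_tool", "payload": {
  "moves": [
    [[0, 0, 40, 0, 0, 0, 60], [0, 0, 40, 0, 0, 0, 60], [0, 0, 30, 0, 0, 0, 60], [0, 0, 18, 0, 0, 0, 60], [0, 0, 0, 0, 0, 0, 60], [0, 0, 0, 0, 0, 0, 40], [0, 0, 0, 0, 0, 0, 30], [0, 0, 0, 0, 0, 0, 22], [0, 0, 0, 0, 0, 0, 10], [0, 0, 0, 0, 0, 0, 0], [0, 0, 0, 0, 0, 0, 0], [0, 0, 0, 0, 0, 0, 0]]
  ]
}}

```text
time: 4.18
tool_pos: [0.4801, 0.3642, 0.2737]
tool_rot: [0.0, 0.779, 0.627, 0.001]
contact_force: [-1.3, 0.7, 5.3]
gripper_width: 0.227
grasp_force: 59.7
```

Emit:
{"api": "servo_tool", "payload": {
  "moves": [
    [[0, 0, -5, 0, 0, 0, 0], [0, 0, -10, 0, 0, 0, 0], [0, 0, -15, 0, 0, 0, 0], [0, 0, -15, 0, 0, 0, 0], [0, 0, -15, 0, 0, 0, 0], [0, 0, -15, 0, 0, 0, 0], [0, 0, 0, 0, 0, 0, 0], [0, 0, 0, 0, 0, 0, 0]]
  ]
}}

```text
time: 5.18
tool_pos: [0.4794, 0.3637, 0.3468]
tool_rot: [-0.0, 0.779, 0.627, -0.0]
contact_force: [-0.2, -0.0, -4.6]
gripper_width: 0.228
grasp_force: 59.1
```

```bash
python3 - <<'E'
from h import *
s=grab('scene');w=grab('wrist');t=grab('top');print({k:np.round(v,3) for k,v in manip.state().items()})
o=np.zeros((600,800,3),np.uint8)
o[:480,:400]=cv2.resize(s['image'][60:220,330:463],(400,480),interpolation=cv2.INTER_CUBIC)
o[:480,400:]=cv2.resize(w['image'][60:300,220:420],(400,480),interpolation=cv2.INTER_CUBIC)
cv2.imwrite('pics/c4.png',o)
E
```

```text
{'time': np.float64(5.325), 'joint_pos': array([ 0.525, -0.041,  1.541,  0.   ,  1.643,  0.74 ]), 'joint_vel': array([ 0.   , -0.001, -0.003,  0.001, -0.002,  0.001]), 'joint_efforts': array([ 1.1000e-02, -3.8801e+01, -4.0655e+01,  1.4000e-02,  3.8000e-02,
       -0.0000e+00]), 'tool_pos': array([0.479, 0.364, 0.346]), 'tool_rot': array([-0.   ,  0.779,  0.627, -0.001]), 'contact_force': array([ 0.297,  0.324, -4.828]), 'ft_torque': array([-0.047,  0.041,  0.053]), 'grasp_force': np.float64(59.147), 'gripper_width': np.float64(0.229)}
```

View pics/c4.png

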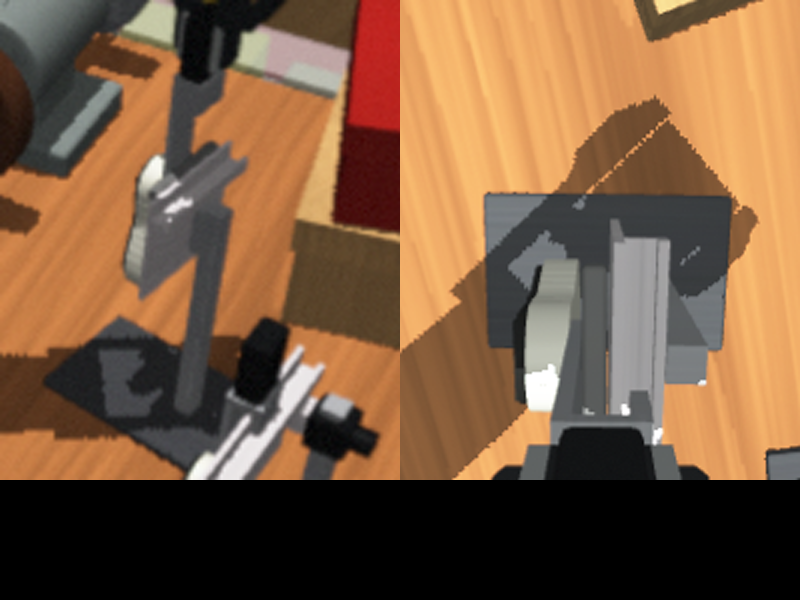

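Emit:
{"api": "servo_tool", "payload": {
  "moves": [
    [[0, -8, 0, 0, 0, 0, 0], [0, -16, 0, 0, 0, 0, 0], [0, -16, 0, 0, 0, 0, 0], [-20, 0, 0, 0, 0, 0, 0], [-40, 10, 0, 0, 0, 0, 0], [-40, 10, 0, 0, 0, 0, 0], [-40, 10, 0, 0, 0, 0, 0], [-40, 10, 0, 0, 0, 0, 0], [-40, 10, 0, 0, 0, 0, 0], [-40, 10, 0, 0, 0, 0, 0], [-40, 10, 0, 0, 0, 0, 0], [-40, 10, 0, 0, 0, 0, 0]]
  ]
}}

```text
time: 6.82
tool_pos: [0.4454, 0.0226, 0.3476]
tool_rot: [0.0, 0.779, 0.628, 0.001]
contact_force: [0.1, 0.3, -4.1]
gripper_width: 0.229
grasp_force: 59.4
```

Emit:
{"api": "servo_tool", "payload": {
  "moves": [
    [[-40, 10, 0, 0, 0, 0, 0], [-40, 10, 0, 0, 0, 0, 0], [-40, 10, 0, 0, 0, 0, 0], [-30, 8, 0, 0, 0, 0, 0], [-10, 0, 0, 0, 0, 0, 0], [0, 0, 0, 0, 0, -3.3, 0], [0, 0, 0, 0, 0, -3.3, 0], [0, 0, 0, 0, 0, 0, 0]]
  ]
}}

```text
time: 7.82
tool_pos: [0.449, -0.1402, 0.3474]
tool_rot: [0.0, 0.741, 0.671, 0.0]
contact_force: [0.0, 0.5, -4.1]
gripper_width: 0.231
grasp_force: 59.4
```

```bash
python3 - <<'E'
from h import *
w=grab('wrist','w2.png');np.save('w2.npy',w,allow_pickle=True);s=grab('scene','s2.png');np.save('s2.npy',s,allow_pickle=True);st=manip.state();print(st['time'],st['tool_pos'],st['contact_force'],st['joint_pos'].round(2))
print(Ro.from_quat(np.roll(st['tool_rot'],-1)).as_matrix().round(3))
print(proj(w,[[.5866,-.1964,.259],[.625,.1986,.259],[.59,.009,.182]]))
E
```

```text
7.925 [ 0.44912716 -0.14049781  0.34744293] [-0.44500575  0.32430431 -4.08421023] [-0.46 -0.37  1.82  0.    1.69 -0.36]
[[ 0.099  0.995  0.   ]
 [ 0.995 -0.099  0.   ]
 [ 0.     0.    -1.   ]]
[[ 513.91488085  303.99067906]
 [ 530.01632972 -257.36526332]
 [ 477.39054027   24.12023282]]
```

View pics/w2.png

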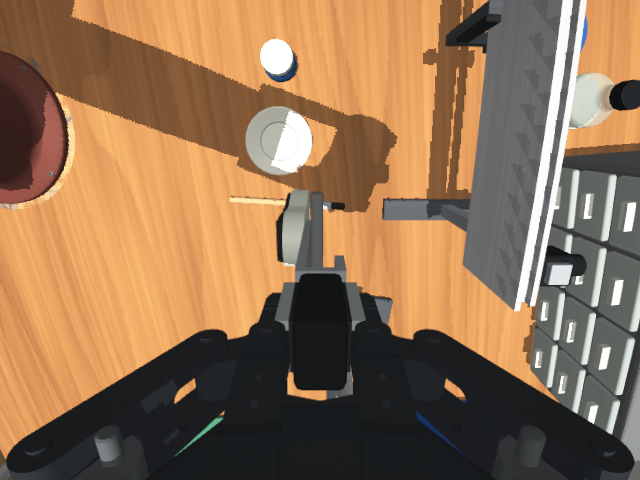

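```bash
python3 - <<'E'
from h import *
w=np.load('w2.npy',allow_pickle=True).item();im=w['image']
g=im.mean(2)
R=np.array([.5866,-.1964,.2594]);d=np.array([.0972,.9953,0])
print(proj(w,[R+d*k for k in (0,.05,.1,.15,.2)]).round(1))
pts=[]
for r in range(20,310,40):
    row=g[r,460:600];j=np.where((row[1:]>200)&(row[:-1]<=200))[0];print(r,j[:4]+461, end=' ')
    u=(461+j[0],r);P=[plane(w,u,z) for z in (.254,.2594,.262)];print([p.round(4)[:2] for p in P]);pts.append(P[1])
print('cornerR',[plane(w,(516.5,309),z).round(4) for z in (.25,.2594,.264)])
pts=np.array(pts);k=np.polyfit(pts[:,1],pts[:,0],1);print('yaw',-np.degrees(np.arctan(k[0])),k)
o=np.zeros((600,800,3),np.uint8);o[:560,:400]=cv2.resize(im[0:140,440:540],(400,560),interpolation=cv2.INTER_CUBIC)
o[:,400:]=cv2.resize(im[200:320,480:560],(400,600),interpolation=cv2.INTER_CUBIC)
cv2.imwrite('pics/c5.png',o)
E
```

```text
[[514.2 304.2]
 [526.2 238.7]
 [538.5 164.8]
 [550.7  82.5]
 [561.9  -7.2]]
20 [560 578] [array([ 0.6091, -0.0107]), array([ 0.6054, -0.0121]), array([ 0.6036, -0.0128])]
60 [555 572] [array([ 0.6069, -0.0335]), array([ 0.6032, -0.0343]), array([ 0.6015, -0.0348])]
100 [550 567] [array([ 0.6049, -0.0571]), array([ 0.6013, -0.0574]), array([ 0.5996, -0.0575])]
140 [544 560] [array([ 0.6025, -0.0818]), array([ 0.5989, -0.0815]), array([ 0.5972, -0.0813])]
180 [537 554 573] [array([ 0.5995, -0.1077]), array([ 0.596 , -0.1067]), array([ 0.5943, -0.1063])]
220 [530 546 569] [array([ 0.5966, -0.1352]), array([ 0.5932, -0.1336]), array([ 0.5915, -0.1328])]
260 [524 539 599] [array([ 0.5945, -0.1646]), array([ 0.5911, -0.1623]), array([ 0.5895, -0.1612])]
300 [516 531 559 593] [array([ 0.591 , -0.1962]), array([ 0.5877, -0.1931]), array([ 0.5861, -0.1916])]
cornerR [array([ 0.5944, -0.2063,  0.25  ]), array([ 0.5887, -0.2005,  0.2594]), array([ 0.5858, -0.1977,  0.264 ])]
yaw -5.596367805273734 [0.09798685 0.60666368]
```

View pics/c5.png

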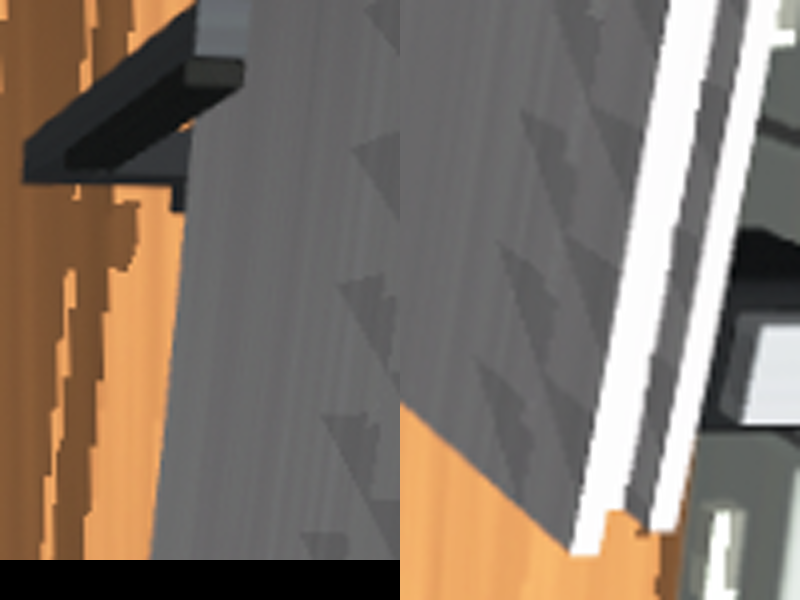

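Emit:
{"api": "servo_tool", "payload": {
  "moves": [
    [[10, 10, 0, 0, 0, 0, 0], [0, 25, 0, 0, 0, 0, 0], [0, 30, 0, 0, 0, 0, 0], [0, 30, 0, 0, 0, 0, 0], [0, 25, 0, 0, 0, 0, 0], [0, 10, 0, 0, 0, 0, 0], [0, 5, 0, 0, 0, 0, 0], [0, 0, 0, 0, 0, 0, 0], [0, 0, 0, 0, 0, 0, 0]]
  ]
}}

```text
time: 9.05
tool_pos: [0.5841, -0.1447, 0.3476]
tool_rot: [0.0, 0.741, 0.671, 0.0]
contact_force: [-0.3, 0.2, -4.9]
gripper_width: 0.224
grasp_force: 59.6
```

Emit:
{"api": "servo_tool", "payload": {
  "moves": [
    [[0, 1, 0, 0, 0, 0, 0], [0, 1, 0, 0, 0, 0, 0], [0, 1, 0, 0, 0, 0, 0], [0, 0, 0, 0, 0, 0, 0], [0, 0, 0, 0, 0, 0, 0]]
  ]
}}

```text
time: 9.68
tool_pos: [0.5874, -0.1451, 0.3473]
tool_rot: [-0.0, 0.741, 0.671, -0.0]
contact_force: [-1.5, -0.2, -3.4]
gripper_width: 0.223
grasp_force: 59.5
```

```bash
python3 - <<'E'
from h import *
st=manip.state();print({k:np.round(v,4) for k,v in st.items() if 'joint' not in k});p=st['tool_pos'];print('t to lip', (.6067+.098*p[1]-p[0])*.995)
E
```

```text
{'time': np.float64(9.675), 'tool_pos': array([ 0.5874, -0.1451,  0.3473]), 'tool_rot': array([-2.000e-04,  7.414e-01,  6.710e-01, -2.000e-04]), 'contact_force': array([-1.5017, -0.1637, -3.4384]), 'ft_torque': array([0.0191, 0.2275, 0.0479]), 'grasp_force': np.float64(59.5496), 'gripper_width': np.float64(0.223)}
t to lip 0.005053832515365657
```

Emit:
{"api": "servo_tool", "payload": {
  "moves": [
    [[0, 1, 0, 0, 0, 0, 0], [0, 0, 0, 0, 0, 0, 0], [0, 0, 0, 0, 0, 0, 0]]
  ]
}}

```text
time: 10.05
tool_pos: [0.588, -0.1452, 0.3473]
tool_rot: [-0.001, 0.741, 0.671, -0.001]
contact_force: [-4.9, -0.6, -1.4]
gripper_width: 0.223
grasp_force: 60.0
```

```bash
python3 - <<'E'
from h import *
st=manip.state();print({k:np.round(v,4) for k,v in st.items() if 'joint' not in k});p=st['tool_pos'];print('t to lip', (.6067+.098*p[1]-p[0])*.995)
w=grab('wrist');np.save('w3.npy',w,allow_pickle=True)
cv2.imwrite('pics/c6.png',cv2.resize(w['image'][150:400,240:573],(800,600),interpolation=cv2.INTER_CUBIC))
g=w['image'].mean(2)
for r in range(20,300,40):
    row=g[r,320:420];print(r,np.where((row[1:]>190)&(row[:-1]<=190))[0]+321,np.where((row[1:]<=190)&(row[:-1]>190))[0]+321)
E
```

```text
{'time': np.float64(10.05), 'tool_pos': array([ 0.588 , -0.1452,  0.3473]), 'tool_rot': array([-7.000e-04,  7.414e-01,  6.711e-01, -7.000e-04]), 'contact_force': array([-4.8727, -0.6472, -1.3519]), 'ft_torque': array([0.0981, 1.3186, 0.1241]), 'grasp_force': np.float64(59.9714), 'gripper_width': np.float64(0.2229)}
t to lip 0.00448120640379522
20 [322 331 359] [330 357 368]
60 [322 331 358] [330 356 367]
100 [322 331 349 357] [330 347 356 366]
140 [] []
180 [] []
220 [] []
260 [] []
```

View pics/c6.png

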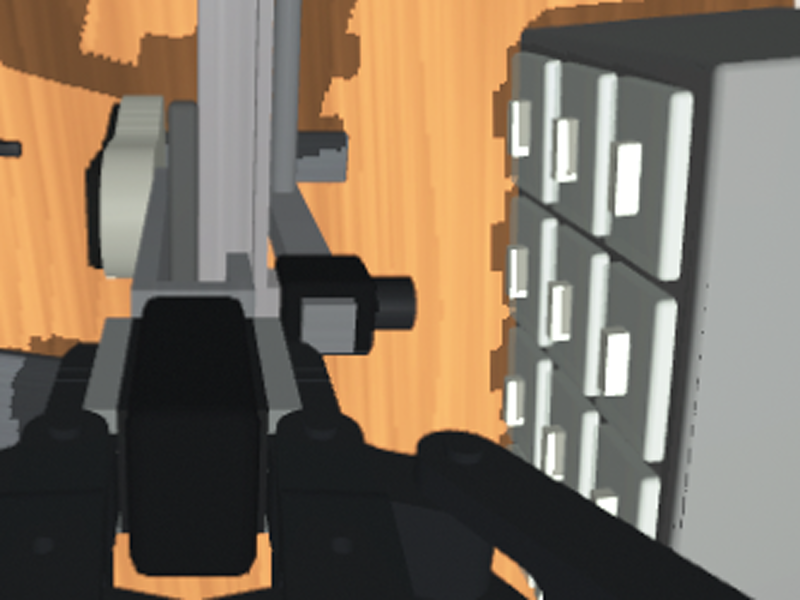

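```bash
python3 - <<'E'
from h import *
w=np.load('w3.npy',allow_pickle=True).item()
st=manip.state();R=Ro.from_quat(np.roll(st['tool_rot'],-1)).as_matrix();p=st['tool_pos']
f=lambda u,z:(R.T@(plane(w,u,z)-p)*1000).round(1)
c=lambda x,y:(240+x/2.4,150+y/2.4)
print('lip front',[f((322,r),.2594) for r in (20,60,100)])
print('bridge L/R',f(c(135,298),.3266),f(c(271,298),.3266))
print('nose bottom L/R',f(c(227,254),.3036),f(c(250,254),.3036))
print('bar L front/back, top',f(c(170,102),.2456),f(c(197,102),.2456))
print('handle top L/R',f(c(130,400),.3746),f(c(262,400),.3746))
print('sole top',f(c(120,97),.24),f(c(163,97),.24))
E
```

```text
lip front [array([139.1,   1.6,  87.8]), array([117.7,   1.6,  87.9]), array([95.3,  1.7, 87.9])]
bridge L/R [ 10.  -11.   20.7] [10.  16.1 20.6]
nose bottom L/R [11.2  8.3 43.7] [11.2 13.5 43.7]
bar L front/back, top [ 36.9  -5.9 101.7] [ 36.9   1.9 101.7]
handle top L/R [ 14.3  -8.4 -27.3] [ 14.3  10.2 -27.3]
sole top [ 37.6 -20.7 107.3] [ 37.6  -8.1 107.3]
```

Emit:
{"api": "servo_tool", "payload": {
  "moves": [
    [[0, -2.3, 0, 0, 0, 0, 0], [0, 0, 0, 0, 0, 0, 0], [0, 0, 12, 0, 0, 0, 0], [0, 0, 12, 0, 0, 0, 0], [0, 0, 8, 0, 0, 0, 0], [0, 0, 0, 0, 0, 0, 0], [0, 0, 0, 0, 0, 0, 0]]
  ]
}}

```text
time: 10.98
tool_pos: [0.5865, -0.145, 0.3156]
tool_rot: [0.0, 0.741, 0.671, 0.0]
contact_force: [1.0, -0.0, -2.8]
gripper_width: 0.227
grasp_force: 59.7
```

Emit:
{"api": "servo_tool", "payload": {
  "moves": [
    [[0, 0, 3, 0, 0, 0, 0], [0, 0, 3, 0, 0, 0, 0], [0, 0, 3, 0, 0, 0, 0], [0, 0, 3, 0, 0, 0, 0], [0, 0, 0, 0, 0, 0, 0]]
  ]
}}

```text
time: 11.6
tool_pos: [0.5861, -0.1449, 0.3028]
tool_rot: [-0.0, 0.741, 0.671, -0.0]
contact_force: [-0.2, -0.4, -4.2]
gripper_width: 0.225
grasp_force: 59.6
```

Emit:
{"api": "servo_tool", "payload": {
  "moves": [
    [[0, 0, 2, 0, 0, 0, 0], [0, 0, 2, 0, 0, 0, 0], [0, 0, 2, 0, 0, 0, 0], [0, 0, 0, 0, 0, 0, 0]]
  ]
}}

```text
time: 12.1
tool_pos: [0.5862, -0.1449, 0.297]
tool_rot: [-0.0, 0.741, 0.671, -0.0]
contact_force: [-0.3, 0.1, -3.5]
gripper_width: 0.224
grasp_force: 59.7
```

Emit:
{"api": "servo_tool", "payload": {
  "moves": [
    [[0, 0, 1, 0, 0, 0, 0], [0, 0, 1, 0, 0, 0, 0], [0, 0, 0, 0, 0, 0, 0]]
  ]
}}

```text
time: 12.48
tool_pos: [0.5862, -0.1449, 0.2952]
tool_rot: [-0.0, 0.741, 0.671, -0.0]
contact_force: [-0.7, 0.6, -3.6]
gripper_width: 0.228
grasp_force: 59.7
```

Emit:
{"api": "servo_tool", "payload": {
  "moves": [
    [[0, 0, 1, 0, 0, 0, 0], [0, 0, 1, 0, 0, 0, 0], [0, 0, 0, 0, 0, 0, 0]]
  ]
}}

```text
time: 12.85
tool_pos: [0.5863, -0.145, 0.2933]
tool_rot: [0.0, 0.741, 0.671, 0.0]
contact_force: [0.2, 0.4, -3.8]
gripper_width: 0.227
grasp_force: 59.9
```

Emit:
{"api": "servo_tool", "payload": {
  "moves": [
    [[0, 0, 1, 0, 0, 0, 0], [0, 0, 1, 0, 0, 0, 0], [0, 0, 0, 0, 0, 0, 0]]
  ]
}}

```text
time: 13.22
tool_pos: [0.5864, -0.145, 0.2932]
tool_rot: [0.001, 0.741, 0.671, 0.0]
contact_force: [-3.8, 1.0, 4.9]
gripper_width: 0.223
grasp_force: 60.9
```

Emit:
{"api": "servo_tool", "payload": {
  "moves": [
    [[0, 0, 1, 0, 0, 0, 0], [0, 0, 0.5, 0, 0, 0, 0], [0, 0, 0, 0, 0, 0, 0]]
  ]
}}

```text
time: 13.6
tool_pos: [0.5864, -0.145, 0.2931]
tool_rot: [0.001, 0.741, 0.671, 0.0]
contact_force: [-7.1, 1.6, 9.8]
gripper_width: 0.228
grasp_force: 61.6
```

Emit:
{"api": "servo_tool", "payload": {
  "moves": [
    [[0, 0, 0.5, 0, 0, 0, 0], [0, 0, 0.5, 0, 0, 0, 0], [0, 0, 0, 0, 0, 0, 0]]
  ]
}}

```text
time: 13.98
tool_pos: [0.5864, -0.145, 0.2931]
tool_rot: [0.001, 0.741, 0.671, 0.0]
contact_force: [-7.7, 3.0, 12.5]
gripper_width: 0.228
grasp_force: 62.0
```

Emit:
{"api": "servo_tool", "payload": {
  "moves": [
    [[0, 0, -1.3, 0, 0, 0, 0], [0, 0, -1.3, 0, 0, 0, 0], [0, 0, 0, 0, 0, 0, 0]]
  ]
}}

```text
time: 14.35
tool_pos: [0.5865, -0.1451, 0.2931]
tool_rot: [0.001, 0.741, 0.671, 0.0]
contact_force: [-4.1, 1.2, 7.5]
gripper_width: 0.227
grasp_force: 61.0
```

Emit:
{"api": "servo_tool", "payload": {
  "moves": [
    [[0, -1, 0, 0, 0, 0, 0], [0, -1, 0, 0, 0, 0, 0], [0, 0, 0, 0, 0, 0, 0]]
  ]
}}

```text
time: 14.72
tool_pos: [0.5861, -0.145, 0.2931]
tool_rot: [0.003, 0.741, 0.671, 0.002]
contact_force: [4.6, -0.3, 4.8]
gripper_width: 0.227
grasp_force: 60.7
```

Emit:
{"api": "servo_tool", "payload": {
  "moves": [
    [[0, -1, 0, 0, 0, 0, 0], [0, 0, 0, 0, 0, 0, 0]]
  ]
}}

```text
time: 14.98
tool_pos: [0.5855, -0.145, 0.2931]
tool_rot: [0.003, 0.741, 0.671, 0.002]
contact_force: [5.3, -0.4, 5.2]
gripper_width: 0.225
grasp_force: 60.7
```

Emit:
{"api": "servo_tool", "payload": {
  "moves": [
    [[0, 0, -1, 0, 0, 0, 0], [0, 0, -0.6, 0, 0, 0, 0], [0, 0, 0, 0, 0, 0, 0], [0, 0, 0, 0, 0, 0, 0]]
  ]
}}

```text
time: 15.48
tool_pos: [0.5854, -0.145, 0.2931]
tool_rot: [0.003, 0.741, 0.671, 0.002]
contact_force: [8.1, -0.7, 0.9]
gripper_width: 0.227
grasp_force: 60.1
```

Emit:
{"api": "servo_tool", "payload": {
  "moves": [
    [[0, -1, 0, 0, 0, 0, 0], [0, 0, 0, 0, 0, 0, 0]]
  ]
}}

```text
time: 15.72
tool_pos: [0.5853, -0.1449, 0.2931]
tool_rot: [0.004, 0.741, 0.671, 0.003]
contact_force: [11.8, -0.6, -1.3]
gripper_width: 0.226
grasp_force: 60.2
```

```bash
python3 - <<'E'
from h import *
w=grab('wrist');np.save('w4.npy',w,allow_pickle=True)
st=manip.state();print({k:np.round(v,4) for k,v in st.items() if 'joint' not in k});R=Ro.from_quat(np.roll(st['tool_rot'],-1)).as_matrix();p=st['tool_pos']
g=w['image'].mean(2)
for r in (20,40,60,80):
    row=g[r,300:420];print(r,row.astype(int)[10:80].tolist() if r==40 else '', (R.T@(plane(w,(322,r),.2636)-p)*1000).round(1))
E
```

```text
{'time': np.float64(15.775), 'tool_pos': array([ 0.5853, -0.145 ,  0.2931]), 'tool_rot': array([0.0036, 0.7412, 0.6712, 0.0029]), 'contact_force': array([11.8384, -1.076 , -2.5368]), 'ft_torque': array([-0.1856, -2.2826,  0.0929]), 'grasp_force': np.float64(60.2297), 'gripper_width': np.float64(0.2242)}
20  [120.9   1.3  29.5]
40 [163, 161, 158, 162, 170, 174, 176, 177, 177, 176, 175, 175, 173, 171, 132, 108, 107, 108, 97, 254, 254, 254, 254, 254, 254, 254, 254, 254, 231, 167, 217, 254, 254, 254, 254, 254, 254, 254, 254, 254, 254, 253, 254, 254, 254, 254, 254, 254, 254, 254, 254, 228, 131, 101, 243, 254, 254, 254, 254, 254, 254, 254, 254, 195, 148, 67, 63, 44, 40, 40] [113.1   1.3  29.5]
60  [105.2   1.3  29.5]
80  [97.1  1.3 29.5]
```

Emit:
{"api": "servo_tool", "payload": {
  "moves": [
    [[0, 2, 0, 0, 0, 0, 0], [0, 1.5, 0, 0, 0, 0, 0], [0, 0, 0.5, 0, 0, 0, 0], [0, 0, 0, 0, 0, 0, 0]]
  ]
}}

```text
time: 16.27
tool_pos: [0.5859, -0.145, 0.2932]
tool_rot: [0.0, 0.741, 0.671, 0.0]
contact_force: [-0.2, 0.1, 5.0]
gripper_width: 0.227
grasp_force: 61.0
```

Emit:
{"api": "servo_tool", "payload": {
  "moves": [
    [[4, 0, 0, 0, 0, 0, 0], [8, 0, 0, 0, 0, 0, 0], [8, 0, 0, 0, 0, 0, 0], [0, 0, 0, 0, 0, 0, 0]]
  ]
}}

```text
time: 16.77
tool_pos: [0.5877, -0.1254, 0.2931]
tool_rot: [0.001, 0.741, 0.671, -0.0]
contact_force: [-0.7, -2.3, 4.8]
gripper_width: 0.226
grasp_force: 61.2
```

```bash
python3 - <<'E'
from h import *
st=manip.state();print({k:np.round(v,4) for k,v in st.items() if 'joint' not in k})
w=np.load('w2.npy',allow_pickle=True).item()
for z in (.21,.2166,.222): print(plane(w,(494,16.5),z))
c=np.load('cam.npy',allow_pickle=True).item()
print(tri(w,(501,15.5),c['t'],(329,170)),tri(w,(494,16),c['t'],(328,172)),tri(w,(487,21),c['t'],(328.5,173)))
E
```

```text
{'time': np.float64(16.775), 'tool_pos': array([ 0.5877, -0.1254,  0.2931]), 'tool_rot': array([ 7.000e-04,  7.415e-01,  6.710e-01, -4.000e-04]), 'contact_force': array([-0.6908, -2.2544,  4.7792]), 'ft_torque': array([-0.4777, -0.1852, -0.0315]), 'grasp_force': np.float64(61.1507), 'gripper_width': np.float64(0.2258)}
[0.58949535 0.00583092 0.21      ]
[0.58619024 0.0039731  0.2166    ]
[0.58348606 0.00245307 0.222     ]
(array([0.59774915, 0.0078852 , 0.2040358 ]), np.float64(0.050915983092392175)) (array([0.59485599, 0.00980564, 0.19836593]), np.float64(1.1464418503709097)) (array([0.59441025, 0.0089709 , 0.18889424]), np.float64(0.2159500102054425))
```

Emit:
{"api": "servo_tool", "payload": {
  "moves": [
    [[4, 0, -0.6, 0, 0, 0, 0], [8, 0, 0, 0, 0, 0, 0], [8, 0, 0, 0, 0, 0, 0], [8, 0, 0, 0, 0, 0, 0], [8, 0, 0, 0, 0, 0, 0], [8, 0, 0, 0, 0, 0, 0], [8, 0, 0, 0, 0, 0, 0], [8, 0, 0, 0, 0, 0, 0], [8, 0, 0, 0, 0, 0, 0], [4, 0, 0, 0, 0, 0, 0], [0, 0, 0, 0, 0, 0, 0]]
  ]
}}

```text
time: 18.15
tool_pos: [0.5949, -0.0523, 0.2932]
tool_rot: [-0.0, 0.741, 0.671, 0.0]
contact_force: [-0.1, -3.0, 6.0]
gripper_width: 0.229
grasp_force: 60.9
```

Emit:
{"api": "servo_tool", "payload": {
  "moves": [
    [[2, 0, 0, 0, 0, 0, 0], [2, 0, 0, 0, 0, 0, 0], [2, 0, 0, 0, 0, 0, 0], [0, 0, 0, 0, 0, 0, 0]]
  ]
}}

```text
time: 18.65
tool_pos: [0.5955, -0.0468, 0.2932]
tool_rot: [-0.0, 0.741, 0.671, 0.0]
contact_force: [-0.4, -3.8, 5.5]
gripper_width: 0.228
grasp_force: 61.0
```

Emit:
{"api": "servo_tool", "payload": {
  "moves": [
    [[2, 0, 0, 0, 0, 0, 0], [2, 0, 0, 0, 0, 0, 0], [0, 0, 0, 0, 0, 0, 0]]
  ]
}}

```text
time: 19.02
tool_pos: [0.5959, -0.0429, 0.2932]
tool_rot: [-0.0, 0.741, 0.671, 0.0]
contact_force: [0.3, -4.0, 4.7]
gripper_width: 0.224
grasp_force: 61.0
```

Emit:
{"api": "servo_tool", "payload": {
  "moves": [
    [[1, 0, -0.8, 0, 0, 0, 0], [1, 0, 0, 0, 0, 0, 0], [1, 0, 0, 0, 0, 0, 0], [0, 0, 0, 0, 0, 0, 0]]
  ]
}}

```text
time: 19.52
tool_pos: [0.5961, -0.04, 0.2932]
tool_rot: [-0.001, 0.741, 0.671, 0.0]
contact_force: [0.6, -2.0, 0.8]
gripper_width: 0.225
grasp_force: 60.7
```

Emit:
{"api": "servo_tool", "payload": {
  "moves": [
    [[1, 0, 0, 0, 0, 0, 0], [1, 0, 0, 0, 0, 0, 0], [0, 0, 0, 0, 0, 0, 0]]
  ]
}}

```text
time: 19.9
tool_pos: [0.5962, -0.038, 0.2932]
tool_rot: [-0.001, 0.741, 0.671, 0.0]
contact_force: [1.7, -1.7, -0.5]
gripper_width: 0.228
grasp_force: 60.4
```

Emit:
{"api": "servo_tool", "payload": {
  "moves": [
    [[1, 0, 0, 0, 0, 0, 0], [1, 0, 0, 0, 0, 0, 0], [0, 0, 0, 0, 0, 0, 0]]
  ]
}}

```text
time: 20.27
tool_pos: [0.5964, -0.036, 0.2933]
tool_rot: [-0.001, 0.741, 0.671, 0.0]
contact_force: [1.5, -0.4, -4.1]
gripper_width: 0.228
grasp_force: 60.1
```

Emit:
{"api": "servo_tool", "payload": {
  "moves": [
    [[0, 0.4, 0.7, 0, 0, 0, 0], [1, 0, 0, 0, 0, 0, 0], [1, 0, 0, 0, 0, 0, 0], [0, 0, 0, 0, 0, 0, 0]]
  ]
}}

```text
time: 20.78
tool_pos: [0.5971, -0.0343, 0.2932]
tool_rot: [-0.0, 0.741, 0.671, -0.0]
contact_force: [-1.2, -1.0, -2.7]
gripper_width: 0.227
grasp_force: 60.2
```

Emit:
{"api": "servo_tool", "payload": {
  "moves": [
    [[1, 0, 0, 0, 0, 0, 0], [1, 0, 0, 0, 0, 0, 0], [0, 0, 0, 0, 0, 0, 0]]
  ]
}}

```text
time: 21.15
tool_pos: [0.5974, -0.0324, 0.2932]
tool_rot: [0.0, 0.741, 0.671, 0.0]
contact_force: [-0.3, -0.2, -1.8]
gripper_width: 0.225
grasp_force: 60.2
```

Emit:
{"api": "servo_tool", "payload": {
  "moves": [
    [[1, 0, 0, 0, 0, 0, 0], [1, 0, 0, 0, 0, 0, 0], [0, 0, 0, 0, 0, 0, 0]]
  ]
}}

```text
time: 21.52
tool_pos: [0.5976, -0.0304, 0.2933]
tool_rot: [0.0, 0.741, 0.671, 0.0]
contact_force: [-0.3, -0.8, -1.2]
gripper_width: 0.226
grasp_force: 60.2
```

Emit:
{"api": "servo_tool", "payload": {
  "moves": [
    [[1, 0, 0, 0, 0, 0, 0], [1, 0, 0, 0, 0, 0, 0], [0, 0, 0, 0, 0, 0, 0]]
  ]
}}

```text
time: 21.9
tool_pos: [0.5977, -0.0296, 0.2934]
tool_rot: [0.001, 0.742, 0.671, -0.001]
contact_force: [0.2, -4.8, -1.1]
gripper_width: 0.223
grasp_force: 60.2
```

Emit:
{"api": "servo_tool", "payload": {
  "moves": [
    [[1, 0, 0, 0, 0, 0, 0], [1, 0, 0, 0, 0, 0, 0], [0, 0, 0, 0, 0, 0, 0]]
  ]
}}

```text
time: 22.28
tool_pos: [0.598, -0.0283, 0.2936]
tool_rot: [0.002, 0.742, 0.671, -0.001]
contact_force: [-0.9, -6.1, -1.2]
gripper_width: 0.226
grasp_force: 60.3
```

```bash
python3 - <<'E'
from h import *
st=manip.state();print({k:np.round(v,4) for k,v in st.items() if 'joint' not in k})
w=grab('wrist');np.save('w5.npy',w,allow_pickle=True);s=grab('scene','s5.png');t=grab('top','t5.png')
R=Ro.from_quat(np.roll(st['tool_rot'],-1)).as_matrix();p=st['tool_pos']
for P in ([40,1.5,107],[40,-8,107],[40,-12,60]): print(proj(w,p+R@(np.array(P)/1000)))
g=w['image'].mean(2).astype(int)
for r in range(120,260,5): print(r,g[r,280:330:2].tolist())
E
```

```text
{'time': np.float64(22.275), 'tool_pos': array([ 0.598 , -0.0283,  0.2936]), 'tool_rot': array([ 0.0017,  0.7417,  0.6707, -0.0014]), 'contact_force': array([-0.8638, -6.0969, -1.1794]), 'ft_torque': array([-1.7107,  0.1305, -0.0074]), 'grasp_force': np.float64(60.2795), 'gripper_width': np.float64(0.2258)}
[[321.52830934 186.92629039]]
[[307.98538207 186.94140536]]
[[298.11593841 198.1078207 ]]
120 [80, 80, 79, 81, 84, 86, 87, 84, 82, 85, 87, 85, 85, 84, 83, 83, 84, 91, 94, 93, 92, 90, 92, 156, 163]
125 [80, 80, 79, 81, 83, 85, 88, 86, 82, 85, 87, 85, 85, 85, 84, 83, 82, 90, 94, 93, 92, 91, 93, 156, 164]
130 [82, 81, 80, 80, 83, 85, 87, 88, 82, 84, 88, 85, 86, 85, 84, 84, 82, 89, 94, 93, 92, 91, 93, 156, 163]
135 [159, 156, 155, 154, 157, 162, 166, 167, 161, 161, 166, 166, 163, 163, 162, 163, 161, 165, 175, 176, 174, 172, 103, 155, 163]
140 [154, 156, 157, 153, 156, 161, 164, 167, 164, 159, 164, 167, 164, 164, 162, 162, 161, 162, 173, 176, 175, 173, 103, 155, 163]
145 [154, 156, 157, 155, 155, 159, 164, 167, 166, 160, 163, 168, 164, 164, 162, 163, 163, 160, 173, 177, 176, 173, 104, 
[... 1925 characters left out ...]
, 171, 170, 171, 170, 170, 171, 171, 171, 170, 171, 87, 86, 85, 71, 87, 89, 90, 89, 87, 86, 106, 152, 161]
235 [29, 161, 179, 179, 179, 179, 179, 179, 179, 179, 179, 118, 86, 85, 85, 70, 87, 90, 90, 90, 87, 104, 105, 151, 160]
240 [30, 165, 183, 184, 184, 184, 184, 255, 226, 184, 171, 86, 87, 86, 84, 68, 86, 90, 89, 90, 87, 111, 105, 151, 160]
245 [52, 247, 181, 182, 250, 253, 255, 254, 255, 255, 109, 86, 86, 87, 77, 68, 85, 89, 88, 89, 86, 110, 105, 152, 161]
250 [53, 252, 255, 254, 254, 254, 254, 254, 254, 253, 87, 87, 87, 87, 76, 67, 84, 89, 89, 89, 86, 111, 105, 152, 161]
255 [27, 126, 167, 167, 166, 226, 183, 166, 167, 104, 88, 88, 88, 86, 75, 67, 84, 89, 89, 89, 86, 111, 106, 152, 161]
```

Emit:
{"api": "servo_tool", "payload": {
  "moves": [
    [[-1.2, 0, 0, 0, 0, 0, 0], [-1, 0, 0, 0, 0, 0, 0], [0, 0, 0.5, 0, 0, 0, 0], [0, 0, 0, 0, 0, 0, 0], [0, 0, 0, 0, 0, 0, 0]]
  ]
}}

```text
time: 23.05
tool_pos: [0.5979, -0.029, 0.2933]
tool_rot: [0.001, 0.741, 0.671, -0.0]
contact_force: [-1.4, -4.6, 1.2]
gripper_width: 0.227
grasp_force: 60.5
```

```bash
python3 - <<'E'
from h import *
st=manip.state();print({k:np.round(v,4) for k,v in st.items() if 'joint' not in k})
E
```

```text
{'time': np.float64(23.05), 'tool_pos': array([ 0.5979, -0.029 ,  0.2933]), 'tool_rot': array([ 6.000e-04,  7.415e-01,  6.710e-01, -0.000e+00]), 'contact_force': array([-1.427 , -4.6423,  1.1987]), 'ft_torque': array([-1.1228,  0.0386,  0.0159]), 'grasp_force': np.float64(60.4578), 'gripper_width': np.float64(0.2269)}
```

Emit:
{"api": "servo_tool", "payload": {
  "moves": [
    [[-0.8, 0, 0, 0, 0, 0, 0], [0, 0, 0, 0, 0, 0, 0], [0, 0, 0, 0, 0, 0, 0]]
  ]
}}

```text
time: 23.42
tool_pos: [0.5979, -0.0292, 0.2932]
tool_rot: [0.0, 0.741, 0.671, 0.0]
contact_force: [-0.8, -3.0, 3.1]
gripper_width: 0.231
grasp_force: 60.6
```

Emit:
{"api": "servo_tool", "payload": {
  "moves": [
    [[0, 0, 0, 0, 0, 0, 20], [0, 0, 0, 0, 0, 0, 26], [0, 0, 0, 0, 0, 0, 32], [0, 0, 0, 0, 0, 0, 40], [0, 0, 0, 0, 0, 0, 50], [0, 0, 0, 0, 0, 0, 56], [0, 0, 0, 0, 0, 0, 56]]
  ]
}}

```text
time: 24.3
tool_pos: [0.5977, -0.0295, 0.2927]
tool_rot: [-0.0, 0.741, 0.671, 0.0]
contact_force: [-0.4, -0.5, -0.0]
gripper_width: 0.654
grasp_force: 0.0
```

```bash
python3 - <<'E'
from h import *
st=manip.state();print({k:np.round(v,4) for k,v in st.items() if 'joint' not in k})
w=grab('wrist','w6.png');np.save('w6.npy',w,allow_pickle=True)
im=w['image'];m=(im[195:470,270:370].max(2)<25)
for r in range(260,420,20):
  q=np.where(im[r,250:400].max(1)<28)[0]+250;print(r,[ (a[0],a[-1]) for a in np.split(q,np.where(np.diff(q)>3)[0]+1) if len(a)])
E
```

```text
{'time': np.float64(24.3), 'tool_pos': array([ 0.5977, -0.0295,  0.2927]), 'tool_rot': array([-0.    ,  0.7414,  0.671 ,  0.    ]), 'contact_force': array([-0.3975, -0.5087, -0.0381]), 'ft_torque': array([ 0.0169, -0.0033, -0.0273]), 'grasp_force': np.float64(0.0), 'gripper_width': np.float64(0.6536)}
260 [(np.int64(280), np.int64(283))]
280 [(np.int64(299), np.int64(338))]
300 [(np.int64(250), np.int64(257)), (np.int64(294), np.int64(340)), (np.int64(382), np.int64(392))]
320 [(np.int64(250), np.int64(258)), (np.int64(290), np.int64(342)), (np.int64(381), np.int64(399))]
340 [(np.int64(250), np.int64(254)), (np.int64(289), np.int64(342)), (np.int64(385), np.int64(399))]
360 [(np.int64(289), np.int64(342)), (np.int64(392), np.int64(398))]
380 [(np.int64(290), np.int64(341))]
400 []
```

Emit:
{"api": "servo_tool", "payload": {
  "moves": [
    [[0, 0, -8, 0, 0, 0, 56], [0, 0, -16, 0, 0, 0, 56], [0, 0, -24, 0, 0, 0, 56], [0, 0, -30, 0, 0, 0, 56], [0, 0, -30, 0, 0, 0, 56], [0, 0, 0, 0, 0, 0, 56], [0, 0, 0, 0, 0, 0, 56]]
  ]
}}

```text
time: 25.22
tool_pos: [0.5975, -0.0295, 0.4002]
tool_rot: [-0.0, 0.741, 0.671, -0.0]
contact_force: [-1.1, -0.3, -0.3]
gripper_width: 0.655
grasp_force: 0.0
```

```bash
python3 - <<'E'
from h import *
st=manip.state();print(st['time'],st['tool_pos'],st['contact_force'].round(1))
w=grab('wrist');im=w['image'];g=im.mean(2)
c=np.array([.5977,-.0295,.2966]);X=np.array([.995,-.099,0]);Y=np.array([.099,.995,0]);Z=np.array([0,0,1])
P=lambda x,y,z:c+(x*X+y*Y+z*Z)/1000
lab={'topcorners':[(sx*10,sy*15,24) for sx in(-1,1) for sy in(-1,1)],'barL top':[(-8,40,-105),(1.5,40,-105)]}
for k,v in lab.items(): print(k,proj(w,[P(*q) for q in v]).round(1).tolist())
m=(im[150:300,280:360].max(2)<28).astype(np.uint8);n,l,s,ce=cv2.connectedComponentsWithStats(m);i=1+np.argmax(s[1:,4]);print('handle blob',s[i]+[280,150,0,0,0])
ctr=(l==i).astype(np.uint8);print(cv2.minAreaRect(cv2.findNonZero(ctr)))
# bar/stop gap: intensity down the bar column
u=proj(w,[P(-4,y,-105) for y in (20,25,30,35,38,40,42,45,50,55)]).round().astype(int);print([(tuple(a),int(g[a[1],a[0]])) for a in u])
u,v=proj(w,[P(-3,40,-105)])[0].round().astype(int);print(u,v);print(g[v-25:v+25,u].astype(int).tolist())
# time-stability
E
```

```text
25.225 [ 0.59754292 -0.02951792  0.40024617] [-1.1 -0.3 -0.3]
topcorners [[304.8, 274.9], [304.1, 231.6], [334.7, 274.8], [335.2, 231.6]]
barL top [[311.7, 173.2], [321.2, 173.2]]
handle blob [ 304  222   28   55 1490]
((37.5, 99.0), (54.0, 27.0), 90.0)
[((np.int64(316), np.int64(193)), 82), ((np.int64(316), np.int64(188)), 83), ((np.int64(316), np.int64(183)), 84), ((np.int64(316), np.int64(178)), 51), ((np.int64(316), np.int64(175)), 27), ((np.int64(316), np.int64(173)), 47), ((np.int64(316), np.int64(171)), 54), ((np.int64(316), np.int64(168)), 96), ((np.int64(316), np.int64(163)), 89), ((np.int64(316), np.int64(158)), 121)]
317 173
[159, 159, 157, 156, 157, 156, 156, 155, 154, 154, 120, 39, 39, 38, 48, 90, 95, 73, 74, 75, 64, 53, 53, 54, 54, 47, 34, 27, 26, 25, 52, 76, 83, 85, 85, 84, 85, 85, 85, 85, 85, 85, 85, 84, 85, 84, 85, 85, 85, 85]
```

Emit:
{"api": "servo_tool", "payload": {
  "moves": [
    [[-20, 0, 0, 0, 0, 0, 56], [-25, 0, 0, 0, 0, 0, 56], [-5, 0, 0, 0, 0, 0, 56], [0, 0, 0, 0, 0, 0, 56], [0, 0, 0, 0, 0, 0, 56]]
  ]
}}

```text
time: 25.9
tool_pos: [0.5927, -0.0789, 0.4005]
tool_rot: [-0.0, 0.741, 0.671, -0.0]
contact_force: [-0.0, -0.6, 0.1]
gripper_width: 0.656
grasp_force: 0.0
```

```bash
python3 - <<'E'
from h import *
w=grab('wrist');im=w['image'];g=im.mean(2).astype(int)
c=np.array([.5977,-.0295,.2966]);X=np.array([.995,-.099,0]);Y=np.array([.099,.995,0]);Z=np.array([0,0,1])
P=lambda x,y,z:c+(x*X+y*Y+z*Z)/1000
for q in [(-4,40,-105),(-4,-40,-105),(-4,40,-80),(-4,30,-105),(-4,50,-105)]: print(q,proj(w,[P(*q)])[0].round(1))
u,v=proj(w,[P(-4,40,-105)])[0].round().astype(int)
print('rows',v-22,'..');
for uu in range(u-6,u+7,2): print(uu,g[v-22:v+18,uu].tolist())
E
```

```text
(-4, 40, -105) [315.4 120.9]
(-4, -40, -105) [315.7 203.4]
(-4, 40, -80) [315.1 119.3]
(-4, 30, -105) [315.5 131.8]
(-4, 50, -105) [315.4 109.9]
rows 99 ..
309 [152, 151, 152, 152, 152, 152, 152, 152, 153, 153, 133, 115, 116, 113, 87, 61, 55, 56, 56, 56, 56, 42, 28, 24, 24, 25, 23, 28, 65, 157, 157, 158, 158, 158, 159, 160, 152, 82, 83, 83]
311 [151, 151, 151, 151, 151, 152, 152, 152, 151, 152, 131, 112, 113, 114, 77, 54, 54, 53, 53, 54, 55, 41, 27, 26, 26, 25, 23, 16, 19, 69, 155, 154, 155, 155, 155, 151, 103, 81, 81, 83]
313 [150, 150, 151, 152, 152, 151, 152, 152, 151, 152, 131, 111, 113, 114, 106, 100, 67, 52, 53, 53, 55, 37, 26, 26, 26, 25, 22, 17, 21, 88, 133, 133, 134, 133, 132, 126, 71, 71, 71, 71]
315 [152, 152, 151, 150, 150, 150, 149, 149, 147, 146, 129, 112, 113, 114, 114, 111, 71, 54, 52, 54, 54, 36, 28, 27, 26, 25, 22, 34, 75, 82, 81, 80, 80, 81, 81, 81, 81, 81, 81, 105]
317 [164, 163, 164, 163, 163, 162, 163, 162, 162, 162, 137, 112, 112, 113, 113, 112, 71, 52, 53, 53, 54, 37, 26, 26, 24, 26, 23, 40, 80, 87, 86, 86, 86, 86, 86, 86, 86, 86, 85, 114]
319 [165, 164, 165, 164, 166, 166, 165, 166, 166, 166, 163, 160, 143, 134, 133, 100, 64, 51, 50, 50, 50, 41, 27, 25, 26, 27, 24, 40, 80, 87, 87, 87, 87, 87, 87, 87, 87, 87, 87, 115]
321 [162, 163, 163, 163, 163, 163, 164, 164, 164, 164, 164, 164, 164, 129, 154, 114, 69, 56, 54, 54, 54, 54, 54, 52, 52, 54, 84, 76, 80, 83, 83, 83, 83, 83, 83, 83, 83, 83, 106, 166]
```

```bash
python3 - <<'E'
from h import *
a=np.load('w6.npy',allow_pickle=True).item();b=grab('wrist');np.save('wB.npy',b,allow_pickle=True)
print(np.round(a['eye'],4),np.round(b['eye'],4))
ga=a['image'].mean(2).astype(int);
for u in (310,313,316,319): print(u,ga[150:215,u].tolist())
print(b['image'][115:130,316].tolist())
for n,f,rows in (('A',a,range(165,205,1)),):
    pass
E
```

```text
[0.6051 0.0417 0.4211] [ 0.6001 -0.0075  0.529 ]
310 [162, 163, 162, 163, 163, 162, 162, 162, 162, 163, 162, 163, 163, 163, 125, 42, 42, 42, 42, 42, 42, 42, 43, 45, 54, 59, 59, 60, 61, 60, 61, 59, 57, 56, 57, 57, 57, 57, 58, 42, 29, 29, 29, 27, 28, 26, 95, 115, 114, 113, 111, 110, 108, 108, 108, 106, 106, 105, 106, 106, 106, 105, 106, 106, 106]
313 [162, 162, 163, 164, 164, 164, 164, 164, 164, 164, 164, 164, 164, 164, 126, 42, 42, 43, 43, 43, 42, 42, 42, 44, 54, 59, 60, 59, 60, 60, 60, 59, 57, 56, 57, 57, 57, 58, 58, 42, 29, 29, 29, 29, 28, 27, 71, 85, 85, 85, 85, 85, 85, 85, 85, 85, 85, 84, 84, 84, 84, 84, 84, 84, 85]
316 [167, 167, 167, 165, 164, 164, 164, 162, 162, 161, 161, 161, 160, 160, 120, 42, 42, 42, 42, 42, 42, 42, 42, 44, 54, 58, 59, 60, 60, 60, 60, 59, 57, 56, 57, 57, 58, 58, 58, 42, 29, 30, 28, 28, 28, 27, 73, 89, 90, 90, 90, 90, 90, 89, 90, 89, 89, 89, 89, 89, 89, 89, 89, 89, 89]
319 [176, 157, 95, 95, 95, 94, 95, 95, 95, 95, 94, 94, 94, 94, 75, 50, 57, 55, 55, 55, 55, 55, 55, 55, 56, 56, 71, 84, 86, 69, 41, 28, 28, 27, 27, 28, 27, 26, 25, 26, 26, 27, 27, 27, 27, 43, 77, 89, 90, 90, 90, 90, 90, 90, 91, 90, 90, 90, 90, 91, 90, 89, 90, 90, 90]
[[74, 72, 69], [55, 54, 51], [56, 55, 51], [56, 55, 52], [57, 56, 53], [44, 42, 39], [27, 28, 27], [25, 25, 25], [28, 27, 27], [26, 25, 24], [24, 24, 23], [38, 37, 36], [81, 82, 80], [85, 87, 84], [86, 86, 84]]
```

```bash
python3 - <<'E'
from h import *
a=np.load('w6.npy',allow_pickle=True).item();b=np.load('wB.npy',allow_pickle=True).item()
print('rubber back edge',tri(a,(315,189.5),b,(316,120.2)))
T=tri(a,(315,196),b,(316,126.0));print('face top edge',T)
for z in (.187,.1916,.196): print('bar end if junction in B',plane(b,(316,126.2),z),' A-plane',plane(a,(315,196),z))
E
```

```text
rubber back edge (array([0.59860395, 0.0108981 , 0.20015656]), np.float64(0.44224986947165995))
face top edge (array([0.59803282, 0.00591003, 0.19580186]), np.float64(0.42147074960272846))
bar end if junction in B [0.59774373 0.00610498 0.187     ]  A-plane [0.59797401 0.00448452 0.187     ]
bar end if junction in B [0.59777571 0.00592137 0.1916    ]  A-plane [0.59811415 0.00521681 0.1916    ]
bar end if junction in B [0.5978063  0.00574575 0.196     ]  A-plane [0.5982482  0.00591726 0.196     ]
```

```bash
python3 - <<'E'
from plant import manip
print(manip.job_done())
E
```

```text
the job is handed in; nothing more can be done
None
```

The job is handed in at about 26 s: the hanger with the wet sole hangs straight with its nose in the drying rail's trough. Its spacer bar met the stop at a few newtons of felt contact, and no gap showed in the wrist pictures after release. The sole touched nothing as far as I could tell, and the gripper is clear.

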